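# Hold a tube stub against a sprung cross tube for tack welding

### The job

Be the welder's third hand: pick out the short piece of 40 mm square tube from the loose offcuts, lay it flat on the bed of the tacking jig and butt its end squarely against the middle of the jig's sprung cross tube (between the two marker lines) to make a T. Press with a steady push of about 10 newtons, which moves the cross tube back half of its travel; go gently, never beyond 20 newtons. Keep that push up for a few seconds and finish while still holding the piece pressed there, without letting go, and leave the other offcuts where they lie.

Things in the scene. Friction and masses are not known exactly. Their poses are not given: they have to be found in the camera images.
- stub_center (a point): centre of the work piece, a loose piece of bare steel square tube, 100 mm long, 40 x 40 mm section, 4 mm wall, about 0.42 kg, lying on the table. x runs along its length, z up; it is alike either way round. It is gripped across its 40 mm width (y).
- bed (a point): middle of the top of the fixed tacking jig's flat grey bed (290 x 200 mm), 12 mm above the table. x is the pressing direction, towards the cross tube, z up. The bed reaches 130 mm behind this point and 160 mm ahead along x, 100 mm either side along y. At rest the cross tube's front face is 30 mm ahead of this point; the bed before it is clear.
- butt_face (a point): middle of the front face of the cross tube: 40 x 40 mm steel square tube, 160 mm long, lying across the jig along y, 1 mm above the bed, on a sprung carriage. 20 mm above the bed; moves with the tube. x points into the face, z up. Black marker lines 42 mm apart on top mark the place. Clamp plates near its ends stand 5 mm proud of the top; spring housings are behind it.
- carriage (a joint): travel of the sprung cross tube along the jig's x, in m: 0 at rest, 0.025 at its back stop. The spring is linear, 0.8 N per mm (10 N at 12.5 mm), without preload, and pushes the cross tube back when released.
- thin_center (a point): centre of an offcut to be left alone: square tube 100 mm long, 25 x 25 mm section, lying along its x
- round_center (a point): centre of an offcut to be left alone: round tube, 42 mm diameter, 55 mm tall, standing upright
- angle_center (a point): middle of an offcut to be left alone: angle iron 90 mm long (along x), 45 mm wide, 45 mm tall, 5 mm thick, its upright leg on its -y edge
There are look-alikes about, which are no part of the job. What is shaped like the part that bears stub_center but turquoise is not meant.

How it is judged (in metres and radians):
On the way:
1. the piece is held squarely against the middle of the cross tube with a push of 6 to 15 N for 2 s (contact force between stub and carriage between 6 and 15 N and value of joint carriage between 0.006 and 0.02 m and y of stub_center in the frame of butt_face between -0.012 and 0.012 m and angle between the x axis of stub_center and the x axis of butt_face, either way round below 0.1 rad and z of stub_center in the frame of bed between 0.015 and 0.027 m and contact force between the fingers and stub above 2 N and linear speed of stub below 0.02 m/s), for 2 s.
At the end, for the whole second after the job is handed in: The robot is still holding the 40 mm square tube piece: it lies on the jig's bed (within about 6 mm), its end against the cross tube within 12 mm of the middle and square within 0.1 rad, at rest, pressed with 6 to 15 N (cross tube pushed back 6 to 20 mm) (all of step 1); the arm keeps its last pose, push and grip.
It fails at once if the piece is pressed against the cross tube with more than 22 N (contact force between stub and carriage above 22 N).
It fails at once if one of the other offcuts is moved by more than 25 mm (distance of any of thin_center, round_center, angle_center from where it was at the start of the episode above 0.025 m).
It also fails if it takes over 54 s, if anything falls off the work surface, if the arm or the gripper's body presses on something with over 40 N, if the wrist force passes 120 N, or if a joint passes its speed limit or range.

### The arm

A 6-joint arm with a two-finger parallel gripper is mounted at the origin on the work surface. World frame = base frame: x ahead of the robot, y to its left, z up, the work surface at z = 0. Lengths are in mm, angles in rad, forces in N, time in s.
With the tool pointing down it reaches from about 350 to 975 mm from the base axis. Payload 7.1 kg.
Tool frame: the origin (TCP) lies midway between the tips of the shut fingers; the grasp point (between the pads) lies 19 mm behind it (ctrl.grasp_offset is the distance from the TCP to the grasp point, in mm); z points along the fingers, y is the line along which they close (so a half turn about z gives the same grasp; the last joint's range is limited). The gripper opens to 88 mm and grips with 3 to 60 N. Pads are 20 mm wide; open, the fingers measure 115 mm over their backs; the gripper's body (75 mm by 178 mm) begins 61 mm behind the grasp point.
Start: joints at [-1.208, 0.423, 1.63, -0, 1.089, -0.019], TCP at [232.886, -579.973, 193.575] pointing down, gripper open.
Joint ranges: [-3, 3], [-0.9, 2.11], [0.09, 2.58], [-1.31, 4.45], [0.11, 2.69], [-2.54, 2.54]. Speed limits (rad/s): [2.39, 2.39, 3.01, 3.14, 3.14, 3.14].

### API

Orientations are given as a rotation vector (axis times angle).
In Python, from workcell import sensors, viewer, ctrl gives the robot as it stands. The module is installed in compiled form; this text tells all that it offers.
- The arm moves only by the shell command python3 -m handwheel 'ROWS'. ROWS is JSON, a list of rows, each a list of 7 numbers: the shift along the tool's x, y, z in mm, then the turn, a rotation vector about the tool's x, y, z in rad, then the closure, from 0 (fully open) to 1 (shut). In form: [[x, y, z, rx, ry, rz, jaw], ...]. A call has 1 to 10 rows; each row shifts and turns the commanded pose from where the row before left it, along the tool's axes as they then stand; what a row does not reach is not made up. A row lasts 1/8 s, in which the tool goes at most 62.5 mm and 10.7 degrees, less where a joint would pass 70% of its speed; a pose out of reach is approached as far as the arm can. A call is refused whole if a number of a shift passes 62.5 or a number of a turn 0.188, either way. A call with a gripper value outside its range is refused whole. The fingers move at their own pace and stop on an object; the grip force is fixed at half the most. Time passes only in rows, so rows that do not move let the fingers close. It gives the time, the measured TCP pose, the force, the opening and the grip force at its end, in the units of the state.
- sensors.get_obs(): the state, without advancing time (a new reading comes with each control period).
- viewer.get_image(name): name is "scene" or "top"; returns a dict with "frame" (400x640x3 uint8, blue, green, red), "fov_y" (degrees; the focal length in pixels is half the picture's height over the tangent of half this angle, whatever the lens; pixels are square), "cx", "cy" (the principal point, pixels), "distortion" ([k1, k2, p1, p2, k3] as OpenCV has them; the pictures are not rectified), "R" (3x3) and "t" (3): a world point X has camera coordinates R X + t. Camera axes: x right, y down, z forward; pixel columns grow to the right and rows downward; lengths in mm; the calibration is good to about 2 mm. A picture is of the moment at which its call begins. There is no depth.
- ctrl.close_job(): hands the job in; it is judged then, once.
The state is a dict: "t": time; "qpos": joint angles; "qvel": joint speeds; "joint_torque": joint torques, N m; "ee_pos": TCP position; "orientation": TCP orientation; "ft_force": force on the tool from outside, world axes, zero at the start; "moment": the same for the moment, N m; "width": finger opening in mm; "grasp_force": force on a finger pad.
Only numpy, scipy, OpenCV 4.12 (cv2) and the standard library are available. Lean on these libraries where they do the work, as an engineer would, in place of code of your own. Each camera call takes 0.05 s, during which the arm holds its last target. There are 200 camera calls.

## Working session

There is one attempt and no reset: what is moved stays moved. The work goes in short steps, Python scripts to look and compute and a shell command to move; the robot and the scene stay as the last step left them, time stands still between calls to the robot, and variables do not carry over. Pictures are saved under pics/ and viewed, at most 10 in all, crops included, and the job is handed in when it is done.

```bash
mkdir -p pics; cat > h.py <<'E'
import numpy as np, cv2
from workcell import sensors, viewer, ctrl
def get(name):
    v=viewer.get_image(name); v['R']=np.array(v['R']); v['t']=np.array(v['t']).ravel()
    f=200/np.tan(np.radians(v['fov_y'])/2)
    v['K']=np.array([[f,0,v['cx']],[0,f,v['cy']],[0,0,1]]); v['D']=np.array(v['distortion'],float); return v
def cast(v,px,z):
    p=cv2.undistortPoints(np.array(px,float).reshape(-1,1,2),v['K'],v['D']).reshape(-1,2)
    d=np.c_[p,np.ones(len(p))]@v['R']; c=-v['R'].T@v['t']
    return c+d*((z-c[2])/d[:,2])[:,None]
def proj(v,X):
    return cv2.projectPoints(np.array(X,float).reshape(-1,1,3),cv2.Rodrigues(v['R'])[0],v['t'],v['K'],v['D'])[0].reshape(-1,2)
E
python3 - <<'E'
from h import *
for n in("top","scene"):
    v=get(n); cv2.imwrite(f'pics/{n}0.png',v['frame']); print(n,v['fov_y'],v['D'],-v['R'].T@v['t'])
print(sensors.get_obs())
E
```

```text
top 43.966243988759935 [-0.06491412  0.          0.          0.          0.        ] [ 421.4199183    78.74692814 1321.32535669]
scene 42.11743419018527 [0.05611948 0.         0.         0.         0.        ] [1499.76678504   80.90571866  678.77417   ]
{'t': 0.1, 'qpos': array([-1.20802303e+00,  4.23798678e-01,  1.63061991e+00,  1.30614841e-05,
        1.08859463e+00, -1.89889824e-02]), 'qvel': array([-0.00098296, -0.00154878, -0.00437732,  0.00024857,  0.00174167,
        0.00061554]), 'joint_torque': array([-4.21582008e-04, -5.45614815e+01, -2.74323410e+01,  6.45827735e-02,
        1.87479303e-02, -2.68940983e-05]), 'ee_pos': array([ 232.68537815, -579.47517235,  192.85558087]), 'orientation': array([-3.08315893e+00, -5.95760579e-01,  3.63613541e-04]), 'ft_force': array([-0.78221467,  0.02103944,  0.59513037]), 'moment': array([-0.00328584, -0.01544837, -0.02561593]), 'grasp_force': 0.0, 'width': 87.9606780353649}
```

View pics/top0.png

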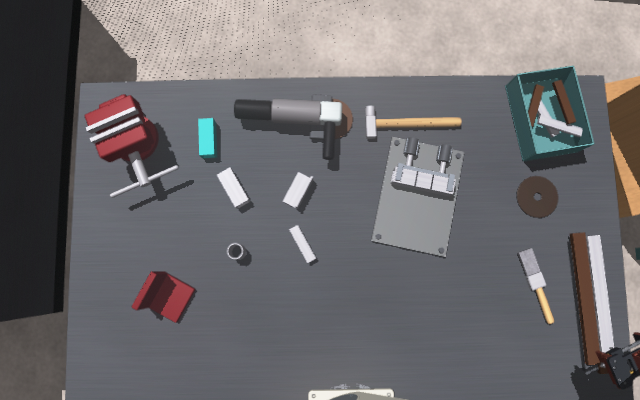

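View pics/scene0.png

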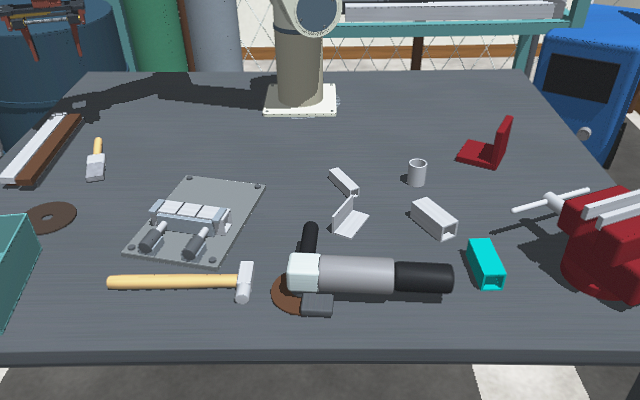

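Top view: candidates for the 40 mm tube are the white square tube at (233,188), thin tube (302,244), angle iron (298,190), round tube (236,251) and turquoise look-alike (206,138). By description, I choose (233,188), which is the open square tube at (433,219) in the scene view. The jig is around (420,200), with its cross tube at (424,180) and pressing towards image-up.

```bash
cat > m.py <<'E'
from h import *
v=get("top"); f=v['frame']
a=cv2.resize(f[155:225,200:270],None,fx=5.5,fy=5.5,interpolation=cv2.INTER_CUBIC)
b=cv2.resize(f[130:265,365:475],None,fx=3.6,fy=3.6,interpolation=cv2.INTER_CUBIC)
h=max(a.shape[0],b.shape[0]); o=np.zeros((h,a.shape[1]+b.shape[1],3),np.uint8)
o[:a.shape[0],:a.shape[1]]=a; o[:b.shape[0],a.shape[1]:]=b; cv2.imwrite('pics/crop1.png',o); print(o.shape)
g=cv2.cvtColor(f,cv2.COLOR_BGR2GRAY)
def rect(m,off,z):
    c=max(cv2.findContours(m.astype(np.uint8),0,1)[0],key=cv2.contourArea)
    r=cv2.minAreaRect(c.astype(np.float32)); px=cv2.boxPoints(r)+off
    P=cast(v,px,z); print(px.round(1).tolist(),P.round(1).tolist()); print('centre',P.mean(0).round(1),'sides',np.linalg.norm(P-np.roll(P,-1,0),axis=1).round(1))
    e=[(np.roll(P,-1,0)-P)[i] for i in(0,1)]; print('ang deg',[round(np.degrees(np.arctan2(d[1],d[0])),1) for d in e])
for t in(140,180,210): print(t);rect(g[155:225,200:262]>t,[200,155],40)
print('bed');s=g[130:265,365:475]; print(s[90,50],s[90,5]); rect((s>90),[365,130],12)
print('cross'); rect((s[:70]>190),[365,130],53)
E
python3 m.py
```

```text
(486, 781, 3)
140
[[215.8, 174.2], [229.7, 166.5], [248.1, 199.6], [234.2, 207.3]] [[669.5, 346.4, 40.0], [689.6, 309.7, 40.0], [600.5, 260.5, 40.0], [580.7, 296.9, 40.0]]
centre [635.1 303.4  40. ] sides [ 41.9 101.9  41.5 101.7]
ang deg [np.float64(-61.2), np.float64(-151.1)]
180
[[216.1, 174.2], [229.4, 166.6], [247.8, 199.0], [234.6, 206.5]] [[669.5, 345.6, 40.0], [689.2, 310.6, 40.0], [602.2, 261.2, 40.0], [582.8, 295.8, 40.0]]
centre [635.9 303.3  40. ] sides [ 40.1 100.1  39.7  99.9]
ang deg [np.float64(-60.5), np.float64(-150.4)]
210
[[216.8, 174.4], [229.5, 167.1], [247.7, 199.0], [235.0, 206.3]] [[668.9, 343.8, 40.0], [687.9, 310.3, 40.0], [602.1, 261.5, 40.0], [583.4, 294.7, 40.0]]
centre [635.6 302.6  40. ] sides [38.5 98.7 38.1 98.6]
ang deg [np.float64(-60.5), np.float64(-150.4)]
bed
149 104
[[365.0, 264.0], [365.0, 130.0], [474.0, 130.0], [474.0, 264.0]] [[429.1, -42.9, 12.0], [791.0, -53.4, 12.0], [787.2, -352.7, 12.0], [423.8, -330.7, 12.0]]
centre [ 607.8 -194.9   12. ] sides [362.  299.3 364.1 287.8]
ang deg [np.float64(-1.7), np.float64(-90.7)]
cross
[[390.9, 180.3], [393.9, 166.0], [416.2, 170.8], [413.1, 185.0]] [[643.7, -112.6, 53.0], [681.4, -122.0, 53.0], [667.8, -179.8, 53.0], [630.2, -170.1, 53.0]]
centre [ 655.8 -146.1   53. ] sides [38.9 59.4 38.9 59.1]
ang deg [np.float64(-14.0), np.float64(-103.2)]
```

View pics/crop1.png

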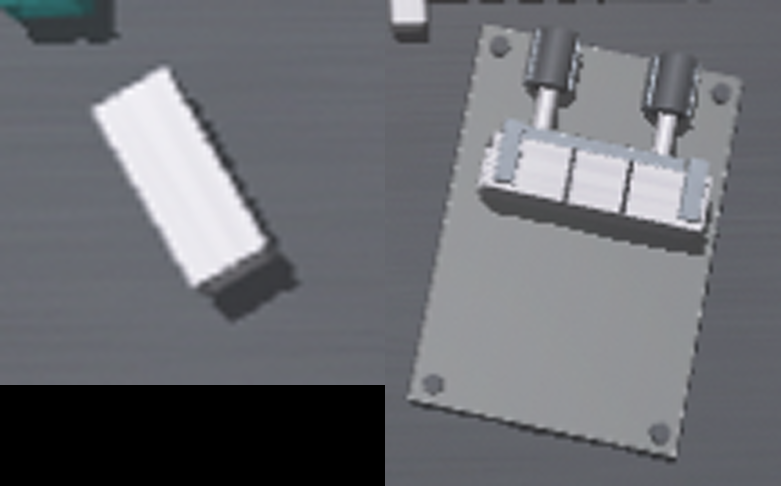

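The crop shows the chosen piece as a plain 40x100 mm white tube top, confirming it. The jig bed corners sit near crop (484,26), (742,77), (676,459) and (409,400), and the marker lines near (571,175) and (628,187).

```bash
cat > m2.py <<'E'
from h import *
v=get("top"); f=v['frame']; g=cv2.cvtColor(f,cv2.COLOR_BGR2GRAY)
s=g[134:265,368:475]
m=cv2.morphologyEx((s>125).astype(np.uint8),cv2.MORPH_OPEN,np.ones((3,3)))
c=max(cv2.findContours(m,0,1)[0],key=cv2.contourArea); px=cv2.boxPoints(cv2.minAreaRect(c.astype(np.float32)))+[368,134]
P=cast(v,px,12); print('bed',px.round(1).tolist(),P.round(1).tolist(),np.linalg.norm(P-np.roll(P,-1,0),axis=1).round(1))
for i in(0,1): d=np.roll(P,-1,0)[i]-P[i]; print(np.degrees(np.arctan2(d[1],d[0])).round(2))
q=lambda p:(np.array(p,float)-[385,0])/3.6+[365,130]-0.36
C=cast(v,q([(484,26),(742,77),(676,459),(409,400)]),12);print('hand corners',C.round(1).tolist())
M=cast(v,q([(575,150),(567,204),(631,160),(624,214)]),53);print('lines',M.round(1).tolist(),'front mid',((M[1]+M[3])/2).round(1),'back',((M[0]+M[2])/2).round(1))
d=M[2:].mean(0)-M[:2].mean(0);print(np.linalg.norm(d),np.degrees(np.arctan2(d[1],d[0]))+90)
E
python3 m2.py
```

```text
bed [[371.0, 241.2], [392.0, 136.2], [465.8, 151.0], [444.8, 256.0]] [[488.6, -60.3, 12.0], [772.5, -126.4, 12.0], [728.7, -326.3, 12.0], [446.3, -254.1, 12.0]] [291.6 204.7 291.4 198.4]
-13.1
-102.38
hand corners [[770.7, -126.8, 12.0], [728.5, -320.8, 12.0], [443.2, -255.8, 12.0], [489.7, -61.3, 12.0]]
lines [[666.3, -182.9, 53.0], [626.8, -175.4, 53.0], [658.4, -223.4, 53.0], [618.8, -216.4, 53.0]] front mid [ 622.8 -195.9   53. ] back [ 662.3 -203.2   53. ]
41.498639004603504 -11.046099800023867
```

Measured: stub centre (635.5, 303), yaw 29.6°. Jig yaw is about -13° and the butt face middle about (622.7, -195.3). First move is to turn to the stub's yaw and travel at height.

```bash
python3 -m handwheel '[[0,0,0,0,0,-0.134,0],[39,-28,0,0,0,0,0],[39,-28,0,0,0,0,0],[39,-28,0,0,0,0,0],[39,-28,0,0,0,0,0],[39,-28,0,0,0,0,0],[39,-28,0,0,0,0,0],[39,-28,0,0,0,0,0],[39,-28,0,0,0,0,0],[39,-28,0,0,0,0,0]]'
python3 -m handwheel '[[39,-28,0,0,0,0,0],[39,-28,0,0,0,0,0],[39,-28,0,0,0,0,0],[39,-28,0,0,0,0,0],[39,-28,0,0,0,0,0],[39,-28,0,0,0,0,0],[39,-28,0,0,0,0,0],[39,-28,0,0,0,0,0],[39,-28,0,0,0,0,0],[0,0,0,0,0,0,0]]'
cat > d.py <<'E'
import sys
from h import *
from scipy.spatial.transform import Rotation as Ro
x,y,z,yaw=map(float,sys.argv[1:5]); o=sensors.get_obs(); R=Ro.from_rotvec(o['orientation'])
w=np.radians(yaw); T=Ro.from_matrix(np.c_[[np.cos(w),np.sin(w),0],[np.sin(w),-np.cos(w),0],[0,0,-1]])
print('t',o['t'],'pos',o['ee_pos'].round(1),'tool shift',R.inv().apply(np.array([x,y,z])-o['ee_pos']).round(1),'turn',(R.inv()*T).as_rotvec().round(3),'F',o['ft_force'].round(1),'w',o['width'],o['grasp_force'],'q',o['qpos'].round(2))
E
python3 d.py 635.5 303 8 29.6
```

```text
t: 1.45
ee_pos: [414.4, -186.2, 193.7]
orientation: [3.038, 0.801, 0.0]
ft_force: [-0.1, 0.2, 0.1]
width: 87.7
grasp_force: 0.0
t: 2.7
ee_pos: [595.8, 207.4, 193.2]
orientation: [-3.036, -0.806, -0.001]
ft_force: [-0.4, -0.1, -0.8]
width: 88.0
grasp_force: 0.0
t 2.7 pos [595.8 207.4 193.2] tool shift [ 81.8 -63.3 185.3] turn [-0.    -0.001  0.002] F [-0.4 -0.1 -0.8] w 87.96169424615663 0.0 q [0.32 0.43 1.62 0.   1.09 1.37]
```

```bash
python3 -m handwheel '[[40,-32,0,0,0,0,0],[42,-31,20,0,0,0,0],[0,0,40,0,0,0,0],[0,0,40,0,0,0,0],[0,0,30,0,0,0,0],[0,0,20,0,0,0,0],[0,0,0,0,0,0,0]]'; python3 d.py 635.5 303 8 29.6
python3 - <<'E'
from h import *
o=[cv2.resize(get(n)['frame'][a:b,c:d],(390,390)) for n,a,b,c,d in(("top",130,260,170,300),("scene",140,270,365,495))]
cv2.imwrite('pics/g1.png',np.hstack(o))
E
```

```text
t: 3.58
ee_pos: [634.1, 298.8, 42.1]
orientation: [3.037, 0.8, -0.005]
ft_force: [0.1, -0.3, -0.6]
width: 87.8
grasp_force: 0.0
t 3.575 pos [634.1 298.8  42.1] tool shift [ 3.3 -3.  34.1] turn [-0.     0.003 -0.001] F [ 0.1 -0.3 -0.6] w 87.7588556486917 0.0 q [ 0.42  0.71  1.52 -0.    0.91  1.48]
```

View pics/g1.png

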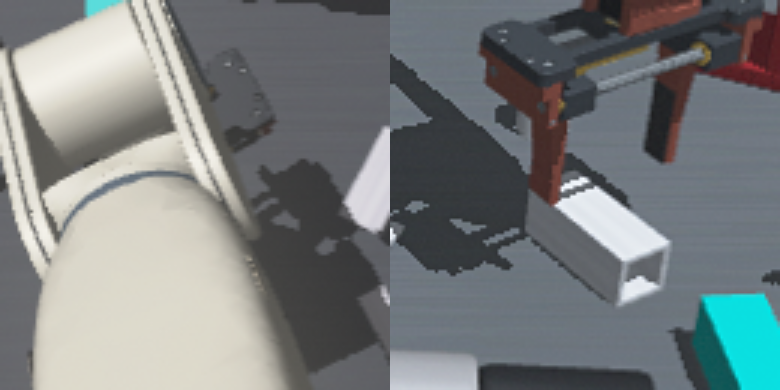

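The gripper straddles the tube: scene crop fingertips at about (545,200) and (660,160), tube top centre near (598,218). I'll check the projection against this.

```bash
python3 - <<'E'
from h import *
v=get("scene"); k=lambda X:((proj(v,X)-[365,140])*3+[390,0]).round(0).tolist()
u=np.array([.494,-.8695,0]); a=np.array([.8695,.494,0]); c=np.array([635.5,303,40])
print('stub top corners',k([c+50*a+20*u,c+50*a-20*u,c-50*a-20*u,c-50*a+20*u]))
t=np.array([634.1,298.8,42.1]); print('tips',k([t,t+44*u,t-44*u]))
E
```

```text
stub top corners [[627.0, 263.0], [674.0, 245.0], [579.0, 171.0], [533.0, 187.0]]
tips [[596.0, 211.0], [544.0, 231.0], [646.0, 193.0]]
```

```bash
python3 -m handwheel '[[3,-3,12,0,0,0,0],[0,0,12,0,0,0,0],[0,0,11,0,0,0,0],[0,0,0,0,0,0,0]]'; python3 -m handwheel '[[0,0,0,0,0,0,0.3],[0,0,0,0,0,0,0.4],[0,0,0,0,0,0,0.5],[0,0,0,0,0,0,0.6],[0,0,0,0,0,0,0.8],[0,0,0,0,0,0,1],[0,0,0,0,0,0,1],[0,0,0,0,0,0,1]]'; python3 d.py 635.5 303 8 29.6
python3 - <<'E'
from h import *
cv2.imwrite('pics/g2.png',cv2.resize(get("scene")['frame'][140:270,365:495],(520,520)))
E
```

```text
t: 4.22
ee_pos: [635.3, 303.6, 6.9]
orientation: [3.037, 0.801, -0.004]
ft_force: [0.5, 1.0, 0.3]
width: 87.9
grasp_force: 0.0
t: 5.22
ee_pos: [636.5, 303.9, 8.7]
orientation: [3.038, 0.801, 0.0]
ft_force: [0.1, -1.7, 0.3]
width: 39.0
grasp_force: 30.0
t 5.225 pos [636.5 303.9   8.7] tool shift [-1.4  0.3  0.7] turn [ 0.    -0.    -0.001] F [ 0.1 -1.7  0.3] w 38.95253142297283 29.998581111431122 q [ 0.43  0.76  1.52 -0.    0.86  1.48]
```

View pics/g2.png

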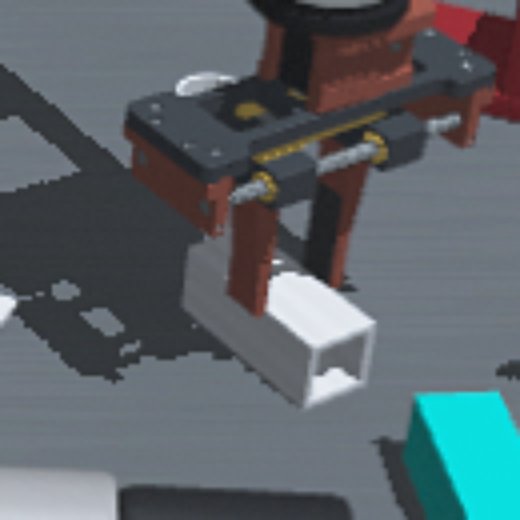

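The tube is gripped across its width near the middle (fingers at (250,300) and (330,270) in the crop), opening 39 mm at 30 N. Lift and carry.

```bash
python3 -m handwheel '[[0,0,-15,0,0,0,1],[0,0,-30,0,0,0,1],[0,0,-40,0,0,0,1],[0,0,-40,0,0,0,1],[-14,16,0,0,0,0,1],[-26,31,0,0,0,0,1],[-26,31,0,0,0,0,1],[-26,31,0,0,0,0,1],[-26,31,0,0,0,0,1],[-26,31,0,0,0,0,1]]'
python3 -m handwheel '[[-26,31,0,0,0,0,1],[-26,31,0,0,0,0,1],[-26,31,0,0,0,0,1],[-26,31,0,0,0,0,1],[-26,31,0,0,0,0,1],[-26,31,0,0,0,0,1],[-20,20,0,0,0,0,1],[0,0,0,0,0,0.124,1],[0,0,0,0,0,0.124,1],[0,0,0,0,0,0.124,1]]'
python3 -m handwheel '[[0,0,0,0,0,0.124,1],[0,0,0,0,0,0.124,1],[0,0,0,0,0,0.124,1],[0,0,0,0,0,0,1],[0,0,0,0,0,0,1]]'; python3 d.py 544.8 -177.3 60 -13
```

```text
t: 6.52
ee_pos: [592.6, 81.7, 131.4]
orientation: [-3.038, -0.801, 0.006]
ft_force: [1.1, 0.3, -3.6]
width: 39.3
grasp_force: 30.0
t: 7.78
ee_pos: [541.1, -182.0, 131.4]
orientation: [-3.133, -0.218, 0.006]
ft_force: [0.6, -0.1, -3.8]
width: 38.8
grasp_force: 30.0
t: 8.4
ee_pos: [542.6, -181.8, 132.6]
orientation: [-3.121, 0.355, 0.003]
ft_force: [-0.1, 0.5, -3.7]
width: 39.0
grasp_force: 30.0
t 8.4 pos [ 542.6 -181.8  132.6] tool shift [ 1.2 -4.8 72.6] turn [-0.     0.002  0.001] F [-0.1  0.5 -3.7] w 39.04149777311666 29.997284710407257 q [-0.34  0.43  1.79 -0.    0.93  1.45]
```

```bash
python3 -m handwheel '[[0,-5,20,0,0,0,1],[0,0,35,0,0,0,1],[0,0,30,0,0,0,1],[0,0,15,0,0,0,1],[0,0,4,0,0,0,1],[0,0,0,0,0,0,1],[0,0,0,0,0,0,1]]'; python3 d.py 544.8 -177.3 21 -13
python3 - <<'E'
from h import *
o=[cv2.resize(get(n)['frame'][a:b,c:d],None,fx=2.6,fy=2.6) for n,a,b,c,d in(("top",120,270,360,490),("scene",130,280,110,280))]
cv2.imwrite('pics/p1.png',np.hstack(o))
E
```

```text
t: 9.28
ee_pos: [545.9, -177.2, 30.6]
orientation: [3.121, -0.357, 0.003]
ft_force: [-0.7, 0.2, -4.0]
width: 39.0
grasp_force: 30.0
t 9.275 pos [ 545.9 -177.2   30.6] tool shift [-1.1  0.4  9.6] turn [ 0.    -0.002 -0.001] F [-0.7  0.2 -4. ] w 38.98741678657571 29.997349083423615 q [-0.33  0.58  1.83 -0.    0.72  1.46]
```

View pics/p1.png

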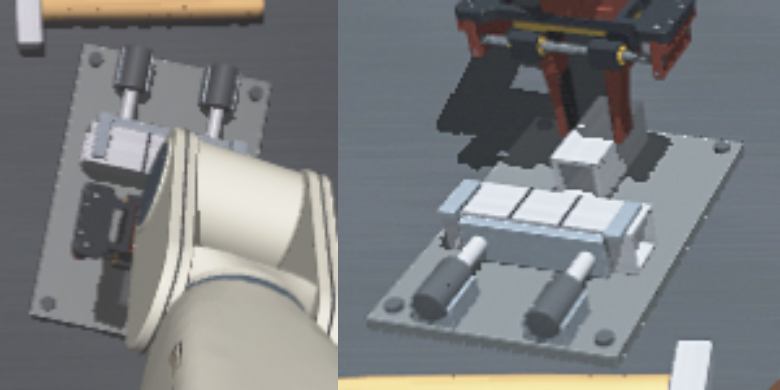

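Scene crop: the stub hovers before the cross tube, front end at about (585,165), with the marker lines at about (522,202) and (577,210). I'll enlarge it to measure the lateral offset and squareness.

```bash
python3 - <<'E'
from h import *
cv2.imwrite('pics/p2.png',cv2.resize(get("scene")['frame'][165:240,145:245],None,fx=8,fy=8,interpolation=cv2.INTER_CUBIC))
E
```

```text
(no output)
```

View pics/p2.png

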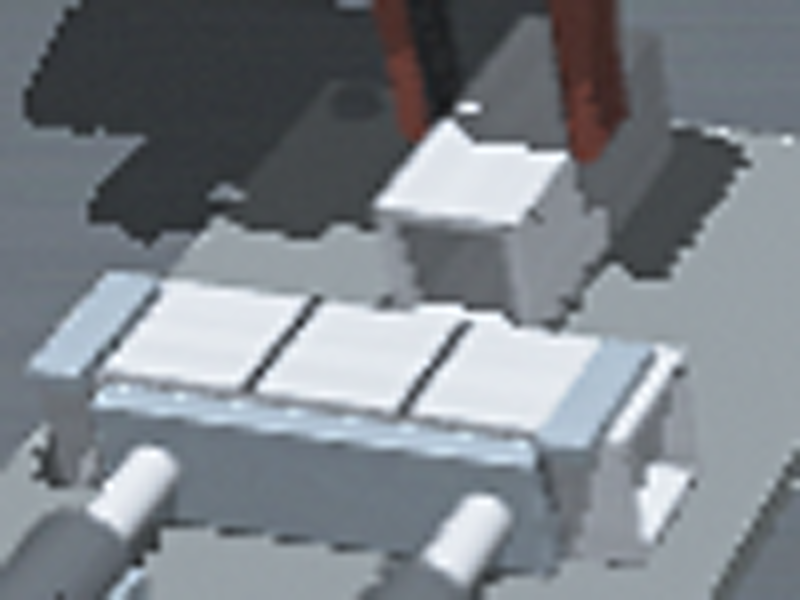

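Stub front top corners at (378,210) and (520,228); right edge runs to (570,158). Marker lines run (316,298)-(250,388) and (465,323)-(403,412).

```bash
python3 - <<'E'
from h import *
v=get("scene"); q=lambda p:(np.array(p,float)+.5)/8+[145,165]-.5
S=cast(v,q([(378,210),(520,228),(455,118),(570,158)]),62); M=cast(v,q([(316,298),(465,323),(250,388),(403,412)]),53)
w=np.radians(-13);A=np.array([[np.cos(w),np.sin(w)],[-np.sin(w),np.cos(w)]])
print(S.round(1).tolist());print(M.round(1).tolist())
f=M[:2].mean(0)[:2]
print('stub in jig',((S[:,:2]-f)@A.T).round(1).tolist(),'marks',((M[:,:2]-f)@A.T).round(1).tolist())
an=lambda d:np.degrees(np.arctan2(d[1],d[0])).round(1)
print(an(S[0]-S[1])-90,an(S[0]-S[2]),an(S[1]-S[3]),an(M[0]-M[1])-90,an(M[2]-M[0]),an(M[3]-M[1]))
E
```

```text
[[586.6, -206.9, 62.0], [595.4, -167.7, 62.0], [541.8, -195.3, 62.0], [561.9, -160.4, 62.0]]
[[614.1, -218.6, 53.0], [625.6, -177.6, 53.0], [653.4, -226.4, 53.0], [663.9, -185.7, 53.0]]
stub in jig [[-30.5, -16.0], [-30.7, 24.1], [-76.8, -14.8], [-64.9, 23.7]] marks [[-1.0, -21.3], [1.0, 21.3], [39.1, -20.1], [40.1, 21.9]]
-192.7 -14.5 -12.5 -195.7 -11.3 -12.0
```

```bash
python3 -m handwheel '[[0,3,3,0,0,0,1],[0,0,3,0,0,0,1],[0,0,1,0,0,0,1],[0,0,0,0,0,0,1],[0,0,0,0,0,0,1]]'; python3 -m handwheel '[[0,0,1,0,0,0,1],[0,0,0,0,0,0,1],[0,0,0,0,0,0,1]]';  python3 -m handwheel '[[0,0,0.5,0,0,0,1],[0,0,0,0,0,0,1],[0,0,0,0,0,0,1]]'; python3 d.py 574 -184 21 -13
```

```text
t: 10.1
ee_pos: [544.4, -179.8, 22.6]
orientation: [-3.121, 0.358, -0.0]
ft_force: [1.3, 0.4, -3.7]
width: 38.9
grasp_force: 30.0
t: 10.48
ee_pos: [544.4, -179.8, 21.6]
orientation: [3.121, -0.358, -0.0]
ft_force: [0.8, 0.1, -4.6]
width: 39.2
grasp_force: 30.0
t: 10.85
ee_pos: [544.4, -179.8, 21.1]
orientation: [-3.121, 0.358, 0.0]
ft_force: [0.3, -1.0, -3.6]
width: 39.1
grasp_force: 30.0
t 10.85 pos [ 544.4 -179.8   21.1] tool shift [29.8 -2.6  0.1] turn [-0.     0.    -0.001] F [ 0.3 -1.  -3.6] w 39.06313707095974 29.99735176563263 q [-0.34  0.6   1.84  0.    0.71  1.46]
```

```bash
python3 -m handwheel '[[5,0,0,0,0,0,1],[5,0,0,0,0,0,1],[5,0,0,0,0,0,1],[5,0,0,0,0,0,1],[4,0,0,0,0,0,1],[0,0,0,0,0,0,1],[0,0,0,0,0,0,1]]'; python3 -m handwheel '[[2,0,0,0,0,0,1],[2,0,0,0,0,0,1],[2,0,0,0,0,0,1],[2,0,0,0,0,0,1],[0,0,0,0,0,0,1],[0,0,0,0,0,0,1]]'; python3 d.py 574 -184 21 -13
```

```text
t: 11.72
ee_pos: [567.5, -185.1, 21.0]
orientation: [-3.121, 0.358, 0.001]
ft_force: [-0.3, 1.2, -3.8]
width: 39.1
grasp_force: 30.0
t: 12.48
ee_pos: [575.5, -187.0, 21.0]
orientation: [-3.121, 0.358, 0.0]
ft_force: [0.2, 1.0, -4.1]
width: 39.1
grasp_force: 30.0
t 12.475 pos [ 575.5 -187.    21. ] tool shift [-2.1 -2.6  0. ] turn [-0.     0.    -0.001] F [ 0.2  1.  -4.1] w 39.110637859559695 29.997321367263794 q [-0.33  0.63  1.76  0.    0.75  1.47]
```

```bash
for i in 1; do python3 -m handwheel '[[1,0,0,0,0,0,1],[1,0,0,0,0,0,1],[1,0,0,0,0,0,1],[1,0,0,0,0,0,1],[0,0,0,0,0,0,1],[0,0,0,0,0,0,1]]'; done; python3 -m handwheel '[[1,0,0,0,0,0,1],[1,0,0,0,0,0,1],[1,0,0,0,0,0,1],[1,0,0,0,0,0,1],[0,0,0,0,0,0,1],[0,0,0,0,0,0,1]]'
```

```text
t: 13.22
ee_pos: [579.2, -187.8, 21.0]
orientation: [-3.121, 0.358, 0.001]
ft_force: [-2.7, 1.0, -2.9]
width: 39.1
grasp_force: 30.0
t: 13.98
ee_pos: [582.8, -188.6, 20.9]
orientation: [-3.121, 0.358, 0.002]
ft_force: [-4.0, 1.9, -1.2]
width: 39.0
grasp_force: 30.0
```

```bash
python3 -m handwheel '[[1,0,0,0,0,0,1],[1,0,0,0,0,0,1],[1,0,0,0,0,0,1],[0,0,0,0,0,0,1],[0,0,0,0,0,0,1]]'; python3 -m handwheel '[[1,0,0,0,0,0,1],[1,0,0,0,0,0,1],[0,0,0,0,0,0,1],[0,0,0,0,0,0,1]]'; python3 - <<'E'
from h import *
F=[]
for i in range(8): get("scene"); F.append(sensors.get_obs()['ft_force'])
print(np.mean(F,0),np.array(F).std(0)); v=get("scene")
cv2.imwrite('pics/p3.png',cv2.resize(v['frame'][165:240,145:245],None,fx=8,fy=8,interpolation=cv2.INTER_CUBIC))
E
```

```text
t: 14.6
ee_pos: [585.0, -189.1, 20.8]
orientation: [-3.121, 0.358, 0.004]
ft_force: [-7.8, 2.4, -0.7]
width: 39.2
grasp_force: 30.0
t: 15.1
ee_pos: [586.5, -189.4, 20.7]
orientation: [-3.12, 0.358, 0.006]
ft_force: [-7.8, 2.5, 0.9]
width: 39.3
grasp_force: 30.0
[-7.83850301  2.58824125  0.15890092] [0.44360549 0.3322473  0.41666366]
```

View pics/p3.png

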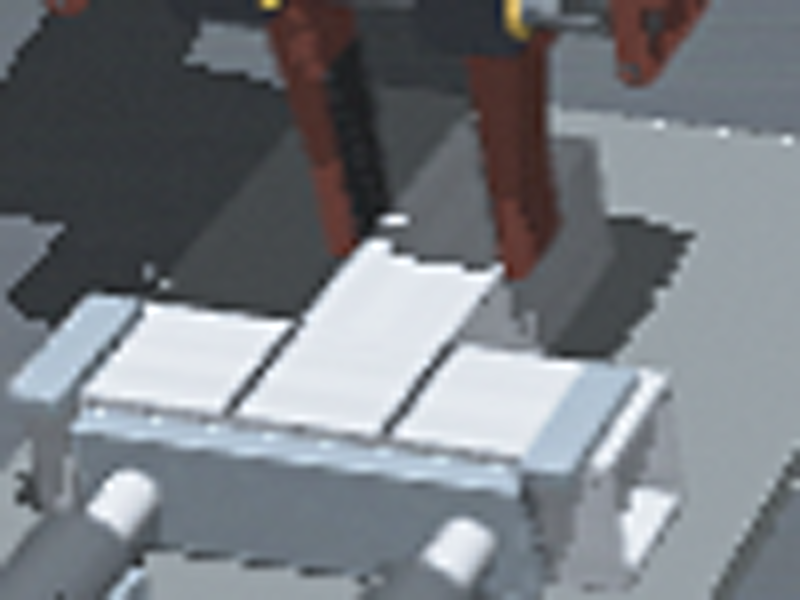

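The stub sits between the marker lines ((292,325) and (450,350)) and is square with them. The cross tube has moved back visibly. The push is about 8 N, so I add 2 mm more and hold.

```bash
python3 -m handwheel '[[1,0,0,0,0,0,1],[1,0,0,0,0,0,1],[0,0,0,0,0,0,1],[0,0,0,0,0,0,1],[0,0,0,0,0,0,1],[0,0,0,0,0,0,1],[0,0,0,0,0,0,1],[0,0,0,0,0,0,1]]'; for i in 1 2; do python3 -m handwheel '[[0,0,0,0,0,0,1],[0,0,0,0,0,0,1],[0,0,0,0,0,0,1],[0,0,0,0,0,0,1],[0,0,0,0,0,0,1],[0,0,0,0,0,0,1],[0,0,0,0,0,0,1],[0,0,0,0,0,0,1],[0,0,0,0,0,0,1],[0,0,0,0,0,0,1]]'; done; python3 - <<'E'
from h import *
F=[]
for i in range(8): v=get("scene"); F.append(sensors.get_obs()['ft_force'])
print(np.mean(F,0))
q=lambda p:(np.array(p,float)+.5)/8+[145,165]-.5
M=cast(v,q([(250,388),(403,412),(231,412),(386,434)]),53); print('travel at 8N view',np.linalg.norm(M[2:]-M[:2],axis=1))
cv2.imwrite('pics/p4.png',cv2.resize(v['frame'][165:240,145:245],None,fx=8,fy=8,interpolation=cv2.INTER_CUBIC))
E
```

```text
t: 16.55
ee_pos: [588.0, -189.8, 20.7]
orientation: [-3.12, 0.358, 0.007]
ft_force: [-9.4, 2.6, 1.7]
width: 39.0
grasp_force: 30.0
t: 17.8
ee_pos: [587.9, -189.8, 20.7]
orientation: [-3.12, 0.358, 0.007]
ft_force: [-9.4, 2.7, 1.1]
width: 39.2
grasp_force: 30.0
t: 19.05
ee_pos: [588.0, -189.8, 20.7]
orientation: [-3.12, 0.358, 0.007]
ft_force: [-9.5, 2.3, 2.3]
width: 39.0
grasp_force: 30.0
[-9.3795772   2.89737151  1.77357479]
travel at 8N view [10.35828449  9.40475626]
```

View pics/p4.png

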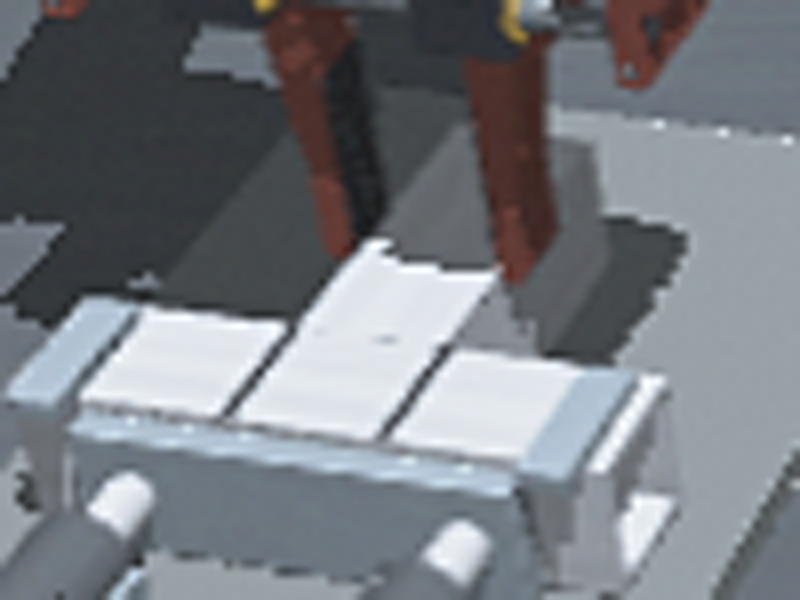

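The stub is centred between the marker lines at (285,330) and (447,352), square and pressed at 9.8 N with the grip at 30 N. It has been held for over 3 s, so I hand it in.

```bash
python3 -c "
from workcell import ctrl
print(ctrl.close_job())"
```

```text
the job is handed in; nothing more can be done
None
```

I handed the job in with the 40 mm tube still gripped, flat on the bed, square between the marker lines and pressed at about 9.8 N (about 12 mm of cross-tube travel) for over 3 s; I steered clear of the other offcuts but took no final picture of them, and no verdict came back.

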